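# Slide the photo-eye carriage to its end stop

### The job

Reset the checkweigher's photo-eye: with the fingertips, press down the round lock button on top of the aluminium carriage that rides on the two rods beside the roller bed, and, keeping it pressed, push the carriage along the rods until it is fully home against the end stop at the reject-gate end. Then let go so that the button springs up and locks the carriage there. Grasp nothing, and leave the gate and all the loose pieces (canister, pucks, weight, spanner, brush) where they are.

Things in the scene. Friction and masses are not known exactly. Their poses are not given: they have to be found in the camera images.
- station: The fixed station: a steel base plate with a stainless roller bed (180 mm wide, roller tops 58 mm above the bench) and, on its robot side, two 12 mm rods 48 mm apart carrying the carriage. Origin on the bench surface midway between the rods; z up; y along the rods towards the end stop and reject gate; x across to the roller bed.
- end_stop (a point): Top edge, mid-width, of the face of the end stop where the carriage's front face comes to rest: a dark steel block at the station's +y end of the rods, 76 mm wide, 74 mm high.
- carriage (a joint): Position of the carriage along the rods in m, growing along the station's +y: 0 at the rear, 0.200 fully home against the end stop (hard end of travel). It starts between 0 and 0.06. Button held down, it slides with about 1 N of friction; button up, it is locked, with a few mm of springy play, by a pin under the button in a ladder of 8 mm pitch below (let go on the way and it locks again at the next gap). The gap at the stop spans the last 9 mm.
- carriage_top (a point): Centre of the carriage's top face, 66 mm above the bench, on the button's axis; moves with the carriage. Aluminium block, 78 mm (station x) by 90 mm (station y). A black photo-eye stands on its roller-bed side, 47 to 73 mm from the button's centre and 40 mm long, top 92 mm above the bench.
- push_lip (a point): Top edge, mid-width, of the front face of the upright aluminium lip behind the button: this face is 27 mm to station -y of the button's centre. The lip is 56 mm wide across, 8 mm thick, top 106 mm above the bench (40 mm above the carriage top). A fingertip on the button may push against it.
- button_top (a point): Centre of the top face of the round black lock button, 28 mm in diameter, on the carriage; it moves with the carriage and as the button is pressed. Top 86 mm above the bench when up, 77 mm when fully down; around it a collar 40 mm in diameter, top 71 mm above the bench.
- lock_button (a joint): Travel of the lock button in m: 0 up (locked), 0.009 fully down. It is sprung: about 3 N to start it, 6 N fully down. The lock is free from 4 mm of travel on. It springs back up when let go.
- gate_mid (a point): Middle (85 mm from the hinge) of the small aluminium swinging reject gate at the +y end of the roller bed, half-way up; the gate is 170 mm long, top 121 mm above the bench, and swings loosely on an upright post. To be left alone.
- canister: Sealed grey tin test canister, 68 mm diameter, 75 mm high, standing on the roller bed; origin at the centre of its underside. To be left alone.
- puck_bed: Blue polyethylene test puck, 60 mm diameter, 24 mm high, on the roller bed; origin at the centre of its underside. To be left alone.
- puck_bench: The second, equal puck, on the bench in front of the station. To be left alone.
- weight: Orange rubber-jacketed steel weight with a steel knob, 48 mm diameter, 56 mm high, on the bench in front of the station; origin at the centre of its underside. To be left alone.
- spanner: Zinc-plated spanner, 160 mm long, lying flat on the bench in front of the station. To be left alone.
- brush: Hand brush lying on the bench to the robot's right. To be left alone.

How it is judged:
On the way, in this order (a step that is already met when the one before it is completed fails the run):
1. the lock button is pressed down (3.5 mm or more) with the carriage still where it started (within 10 mm) (value of joint lock_button above 0.0035 m and distance of carriage_top from where it was at the start of the episode below 0.01 m), for 0.05 s.
2. the carriage reaches the end stop (within 3 mm) with the button still held down (3.5 mm or more) (value of joint carriage above 0.197 m and value of joint lock_button above 0.0035 m), for 0.05 s.
At the end, for the whole second after the job is handed in: The carriage stands at the end stop (within 3 mm) at rest, the lock button is up again (within 1 mm), the loose pieces are within 20 mm of where they started and the gate's middle within 15 mm (value of joint carriage above 0.197 m and value of joint lock_button below 0.001 m and velocity of joint carriage below 0.005 m/s and distance of each of canister, puck_bed, puck_bench, weight, spanner, brush from where it was at the start of the episode below 0.02 m and distance of gate_mid from where it was at the start of the episode below 0.015 m); the robot touches nothing.
It fails at once if a loose piece is lifted, carried or pushed more than 20 mm, or the gate's middle is moved more than 15 mm (not (distance of each of canister, puck_bed, puck_bench, weight, spanner, brush from where it was at the start of the episode below 0.02 m and distance of gate_mid from where it was at the start of the episode below 0.015 m)).
It also fails if it takes over 40 s, if anything falls off the work surface, if the arm or the gripper's body presses on something with over 40 N, if the wrist force passes 120 N, or if a joint passes its speed limit or range.

### The arm

A 6-joint arm with a two-finger parallel gripper is mounted at the origin on the work surface. World frame = base frame: x ahead of the robot, y to its left, z up, the work surface at z = 0. Lengths are in m, angles in rad, forces in N, time in s.
With the tool pointing down it reaches from about 0.35 to 0.875 m from the base axis. Payload 4.2 kg.
Tool frame: the origin (TCP) lies between the finger pads; the fingertips stand 22 mm ahead of it and the grasp point (between the pads) lies 3 mm ahead of it; z points along the fingers, y is the line along which they close (so a half turn about z gives the same grasp; the last joint's range is limited). The gripper opens to 85 mm and grips with 20 to 120 N. Pads are 22 mm wide; open, the fingers measure 114 mm over their backs; the gripper's body (76 mm by 85 mm) begins 54 mm behind the grasp point. The pads swing forward as they close: fully open they stand 13 mm farther back than shut.
Start: joints at [1.441, 0.385, 0.008, 0, -1.194, -0.259], TCP at [0.237, 0.578, 0.253] pointing down, gripper open.
Joint ranges: [-3.14, 3.14], [-1.21, 2.06], [-1.07, 1.41], [-3.16, 2.05], [-2.99, -0.16], [-3.1, 3.1]. Speed limits (rad/s): [2.79, 2.79, 3.14, 3.14, 3.14, 3.14].

### API

Orientations are given as [roll, pitch, yaw] about the fixed x, y, z axes, in that order (R = Rz(yaw) Ry(pitch) Rx(roll)).
In Python, from rig import robot, planner, camera, job gives the robot as it stands. Calls block until the motion is done:
- robot.move_ptp(position, orientation): joint-space move of the TCP to a pose.
- robot.move_linear(position, frame=None, speed=0.15): straight line of the TCP; frame=None keeps the orientation; speed is the mean speed in m/s.
- robot.movej(angles): joint-space move.
- robot.set_gripper(opening, strength=None): opening from 0.0 (shut) to 1.0 (fully open); strength is the grip in N (None keeps the last); returns when the fingers have stopped.
- robot.wait(seconds).
- planner.solve_ik(position, orientation): joint angles nearest the present ones, or None.
- robot.observe(): the state.
- camera(name): name is "scene" or "top" or "wrist"; returns a dict with "image" (420x560x3 uint8, blue, green, red), "fx", "fy", "cx", "cy" (pixels), "distortion" ([k1, k2, p1, p2, k3] as OpenCV has them; the pictures are not rectified), "rvec" (rotation vector, rad) and "tvec" (3), from world to camera coordinates, as OpenCV has them; the wrist camera has in their place "hand_eye" (4x4, takes a point from camera to tool coordinates, whose origin is the TCP and whose axes are the flange's). Camera axes: x right, y down, z forward; pixel columns grow to the right and rows downward; lengths in m; the calibration is good to about 2 mm. A picture is of the moment at which its call begins: read the wrist's pose just before it. There is no depth.
A pose or a line that the arm cannot do raises robot.Unreachable and nothing moves.
- job.sign_off(): hands the job in; it is judged then, once.
The state is a dict: "time_s": time; "joints": joint angles; "joint_vel": joint speeds; "joint_efforts": joint torques, N m; "ee_pos": TCP position; "eef_rot": TCP orientation; "force": force on the tool from outside, world axes, zero at the start; "ft_torque": the same for the moment, N m; "finger_gap": opening from 0.0 (shut) to 1.0 (fully open); "finger_force": force on a finger pad.
Only numpy, scipy, OpenCV 4.12 (cv2) and the standard library are available. Lean on these libraries where they do the work, as an engineer would, in place of code of your own. Each camera call takes 0.05 s, during which the arm holds its last target. There are 200 camera calls.

## Working session

There is one attempt and no reset: what is moved stays moved. The work goes in short steps, each a Python script; the robot and the scene stay as the last script left them, time stands still between calls to the robot, and variables do not carry over. Pictures are saved under pics/ and viewed, at most 10 in all, crops included, and the job is handed in when it is done.

```bash
mkdir -p pics; ls; python3 - <<'E'
from rig import robot,camera
import cv2,json
for n in("top","scene"):
    c=camera(n); cv2.imwrite(f"pics/{n}.png",c["image"]); print(n,{k:v for k,v in c.items() if k!="image"})
o=robot.observe(); print(o)
E
```

```text
pics
top {'fx': 438.83346291634405, 'fy': 438.83346291634405, 'cx': 274.73317196807227, 'cy': 206.21749687993892, 'distortion': array([-0.14402572,  0.        ,  0.        ,  0.        ,  0.        ]), 'rvec': array([ 2.09676827, -2.12978382,  0.19797035]), 'tvec': array([-0.0546761 ,  0.58704969,  1.3752442 ])}
scene {'fx': 486.51260114701466, 'fy': 486.51260114701466, 'cx': 281.2855628334489, 'cy': 208.08551666123805, 'distortion': array([-0.01402718,  0.        ,  0.        ,  0.        ,  0.        ]), 'rvec': array([ 2.37119535,  1.12370049, -0.33355618]), 'tvec': array([-0.29874228, -0.36213486,  1.49356281])}
{'time_s': 0.1, 'joints': array([ 1.44057468e+00,  3.85489980e-01,  6.76205718e-03, -4.28841695e-04,
       -1.19401457e+00, -2.58614562e-01]), 'joint_vel': array([ 0.00085948, -0.00266756,  0.00376359,  0.00320132, -0.00122318,
        0.00058012]), 'joint_efforts': array([-2.70989631e-04, -3.93321347e+01,  1.88927776e+01,  4.19796109e+00,
       -2.61112807e-03,  4.10695904e-06]), 'ee_pos': array([0.23673824, 0.57790911, 0.25232545]), 'eef_rot': array([ 3.13960928e+00, -1.12520365e-04, -3.88994270e-01]), 'force': array([-0.75910814,  0.17603499, -0.00948453]), 'ft_torque': array([ 0.03770249, -0.04324922, -0.01748267]), 'finger_force': 0.0, 'finger_gap': 1.0004462278358475}
```

View pics/top.png

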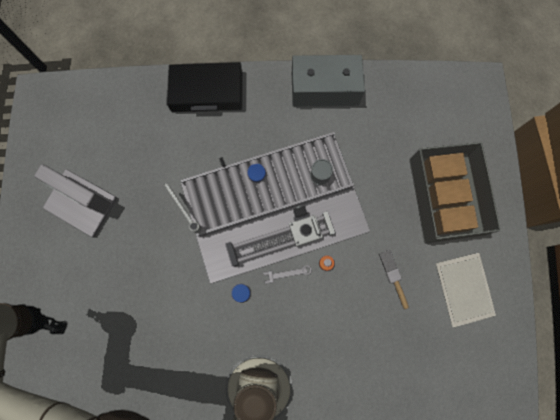

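View pics/scene.png

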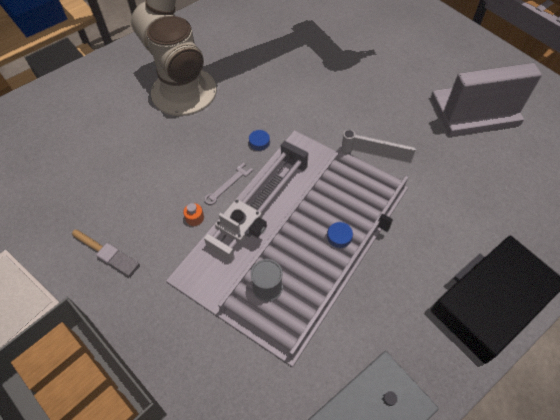

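The top view shows the carriage with its button near (306,230), the end stop near (234,254) and the gate from (195,226) to (168,185). I'll enlarge this area of both views.

```bash
python3 - <<'E'
import cv2
t=cv2.imread("pics/top.png")[195:285,215:345]; cv2.imwrite("pics/topc.png",cv2.resize(t,None,fx=6,fy=6,interpolation=cv2.INTER_CUBIC))
t=cv2.imread("pics/scene.png")[130:260,190:330]; cv2.imwrite("pics/scenec.png",cv2.resize(t,None,fx=4.5,fy=4.5,interpolation=cv2.INTER_CUBIC))
E
```

```text
(no output)
```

View pics/topc.png

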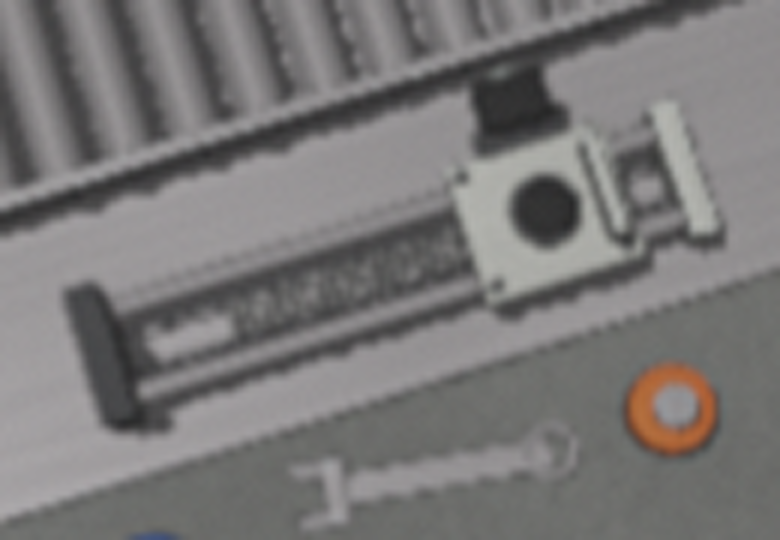

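View pics/scenec.png

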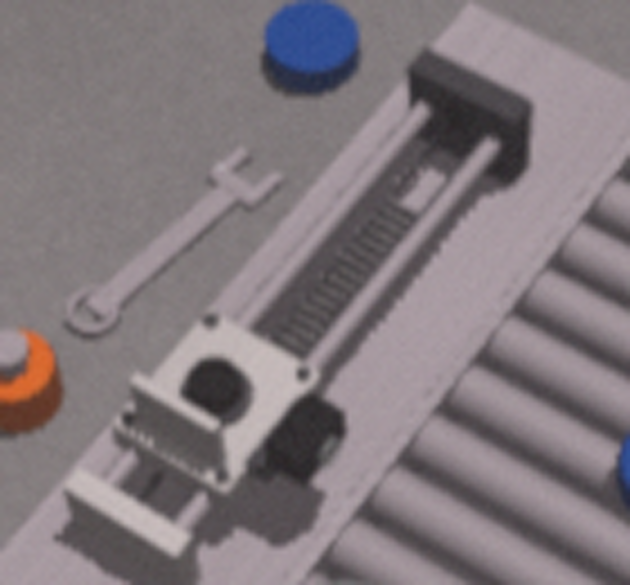

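The top crop shows the button top at about (546,210) and the midpoint of the stop's top edge at about (113,352). In the scene crop they are at (217,388) and (469,98). I'll triangulate both points, then go above the carriage and look with the wrist camera.

```bash
cat > h.py <<'E'
import numpy as np,cv2
from scipy.spatial.transform import Rotation as R
def ray(c,uv,ee=None):
    K=np.array([[c["fx"],0,c["cx"]],[0,c["fy"],c["cy"]],[0,0,1]])
    n=cv2.undistortPoints(np.array([[uv]],float),K,np.array(c["distortion"])).ravel()
    d=np.array([n[0],n[1],1.])
    if ee is None:
        M=cv2.Rodrigues(np.array(c["rvec"]))[0]; return -M.T@c["tvec"],M.T@d
    T=np.eye(4);T[:3,:3]=R.from_euler("xyz",ee[1]).as_matrix();T[:3,3]=ee[0]
    T=T@np.array(c["hand_eye"]); return T[:3,3],T[:3,:3]@d
def atz(r,z): o,d=r; return o+d*(z-o[2])/d[2]
def full(X,Y,s,x0,y0): return ((X+.5)/s-.5+x0,(Y+.5)/s-.5+y0)
E
python3 - <<'E'
from h import *
from rig import camera
t,s=camera("top"),camera("scene")
P={}
for n,a,b,z in (("button",(546,210),(217,388),.086),("stop",(113,352),(469,98),.074)):
    p=atz(ray(t,full(*a,6,215,195)),z);q=atz(ray(s,full(*b,4.5,190,130)),z);print(n,p,q);P[n]=(p+q)/2
d=P["stop"]-P["button"];print(P,np.hypot(*d[:2]),np.arctan2(d[1],d[0]))
E
```

```text
button [ 0.50338395 -0.16067984  0.086     ] [ 0.51396801 -0.1646468   0.086     ]
stop [0.43293722 0.06927754 0.074     ] [0.44253073 0.06834369 0.074     ]
{'button': array([ 0.50867598, -0.16266332,  0.086     ]), 'stop': array([0.43773398, 0.06881062, 0.074     ])} 0.24210111838770842 1.868186927347637
```

```bash
python3 - <<'E'
from h import *
from rig import robot,camera
robot.set_gripper(0.0)
robot.move_ptp([0.509,-0.163,0.24],[np.pi,0,-1.273])
robot.wait(.3)
o=robot.observe();ee=(o["ee_pos"],o["eef_rot"]);c=camera("wrist")
print(ee,o["force"],o["finger_gap"],o["time_s"],o["joints"]);cv2.imwrite("pics/w1.png",c["image"])
import pickle;pickle.dump((c,ee),open("w1.pkl","wb"))
E
```

```text
(array([ 0.50910255, -0.16272883,  0.23997647]), array([ 3.14158250e+00,  3.36799396e-05, -1.27248958e+00])) [ 0.9986847  -0.47815983  0.09451375] -0.004489330974525357 4.05 [-5.76339984e-03  2.41666686e-01 -2.34660813e-01 -3.27395822e-05
 -1.09448860e+00  3.04085158e-01]
```

View pics/w1.png

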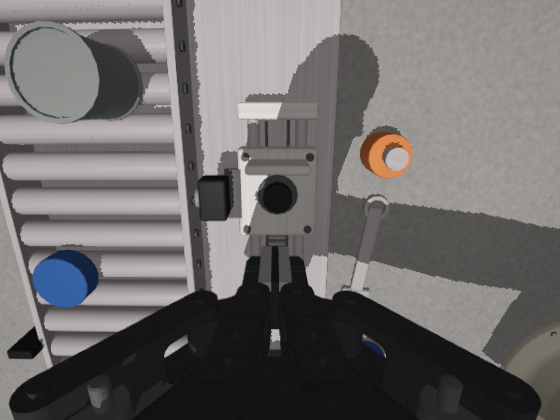

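The wrist view shows the button top at about (277,194), with the rods running straight up the image and the shut fingertips near (276,250). The yaw is good.

```bash
python3 - <<'E'
from h import *
import pickle
c,ee=pickle.load(open("w1.pkl","rb"))
b=atz(ray(c,(277,195),ee),.086);print(b)
print("rod dir",[atz(ray(c,p,ee),.066)[:2] for p in((239,150),(240,234),(315,150),(316,234))])
print("tcp-tip px-> at tip z", atz(ray(c,(276,248),ee),ee[0][2]-.022))
E
```

```text
[ 0.50698218 -0.16396509  0.086     ]
rod dir [array([ 0.55313873, -0.19066125]), array([ 0.52946499, -0.10763459]), array([ 0.48377741, -0.21207496]), array([ 0.45418241, -0.1308646 ])]
tcp-tip px-> at tip z [ 0.51063412 -0.17068383  0.21797647]
```

```bash
python3 - <<'E'
from h import *
from rig import robot
u=np.array([np.cos(1.872),np.sin(1.872)])
p=np.array([.507,-.164])-.004*u
robot.move_linear([*p,.125],speed=.1); robot.wait(.2)
f0=robot.observe()["force"]
z=.112
while z>.088:
    robot.move_linear([*p,z],speed=.03); robot.wait(.1)
    o=robot.observe();f=o["force"]-f0
    print(round(z,4),o["ee_pos"].round(4),f.round(1))
    if f[2]>18:break
    z-=.002
print(o["time_s"])
E
```

```text
0.112 [ 0.5083 -0.1678  0.1121] [-0.2  0.1  0.1]
0.11 [ 0.5082 -0.1678  0.11  ] [-0.2  0.2 -0.5]
0.108 [ 0.5084 -0.1678  0.1081] [ 0.5 -0.1  0. ]
0.106 [ 0.5085 -0.1679  0.1063] [-0.2 -0.6  3.2]
0.104 [ 0.5085 -0.1679  0.1042] [ 0.4 -0.2  4.7]
0.102 [ 0.5085 -0.1679  0.1022] [-0.1 -0.5  4.7]
0.1 [ 0.5085 -0.1679  0.1003] [-1.   0.7  5.5]
0.098 [ 0.5086 -0.1681  0.099 ] [-2.2 -0.2  8.1]
0.096 [ 0.5088 -0.1687  0.0988] [-4.7 -1.2 18.9]
9.0833
```

Contact came at about 107 mm TCP height, and the button is fully down at about 19 N. Now I'll push along the rods.

```bash
python3 - <<'E'
from h import *
from rig import robot
u=np.array([np.cos(1.872),np.sin(1.872)]);v=np.array([u[1],-u[0]])
p=np.array([.507,-.164])-.004*u
for s in [.01,.03,.06,.09,.12,.15,.17,.18,.185,.19,.193,.196,.199,.202,.205]:
    robot.move_linear([*(p+s*u),.096],speed=.04); robot.wait(.05)
    o=robot.observe();f=o["force"];d=o["ee_pos"][:2]-p
    print(s,round(d@u,4),o["ee_pos"][2].round(4),"along",(f[:2]@u).round(1),"lat",(f[:2]@v).round(1),f[2].round(1))
    if s>.15 and f[:2]@u<-9: break
print(o["time_s"])
from rig import camera
c=camera("top");cv2.imwrite("pics/t2.png",cv2.resize(c["image"][195:285,215:345],None,fx=6,fy=6,interpolation=cv2.INTER_CUBIC))
E
```

```text
0.01 0.0093 0.0988 along 0.7 lat -4.0 18.6
0.03 0.0294 0.0988 along 1.1 lat -3.7 20.2
0.06 0.0594 0.0988 along 1.7 lat -3.3 20.6
0.09 0.0894 0.0988 along 0.9 lat -4.2 22.9
0.12 0.1195 0.0988 along 0.7 lat -3.8 21.5
0.15 0.1496 0.0987 along 0.1 lat -4.8 22.2
0.17 0.1697 0.0987 along 0.6 lat -3.7 23.0
0.18 0.1798 0.0987 along 1.6 lat -4.9 22.4
0.185 0.1848 0.0988 along 0.5 lat -3.7 24.4
0.19 0.1898 0.0987 along 0.6 lat -5.2 23.8
0.193 0.1917 0.0988 along -6.0 lat -2.9 22.8
0.196 0.1941 0.0988 along -10.2 lat -1.7 20.0
16.4333
```

View pics/t2.png

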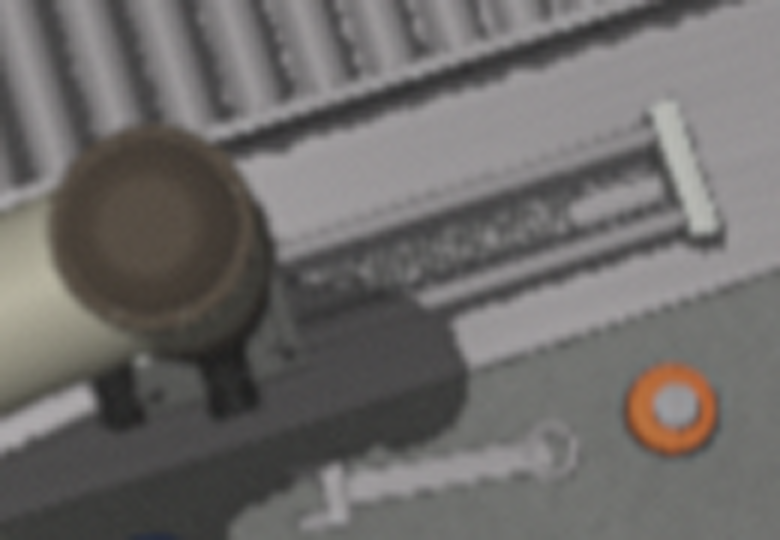

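The carriage followed the fingers, and the along-rod force jumped to 10 N at about 0.191 m of travel, so it is against the stop. I'll lift off and check.

```bash
python3 - <<'E'
from h import *
from rig import robot,camera
u=np.array([np.cos(1.872),np.sin(1.872)])
p=np.array([.507,-.164])+.192*u
robot.move_linear([*p,.125],speed=.05)
robot.move_linear([*(p-.03*u),.26],speed=.12); robot.wait(.5)
o=robot.observe();ee=(o["ee_pos"],o["eef_rot"]);print(o["force"],o["time_s"])
c=camera("wrist");cv2.imwrite("pics/w3.png",c["image"])
import pickle;pickle.dump((c,ee),open("w3.pkl","wb"))
E
```

```text
[ 6.11332409e-01  1.65533201e-04 -1.82554199e-01] 19.0167
```

View pics/w3.png

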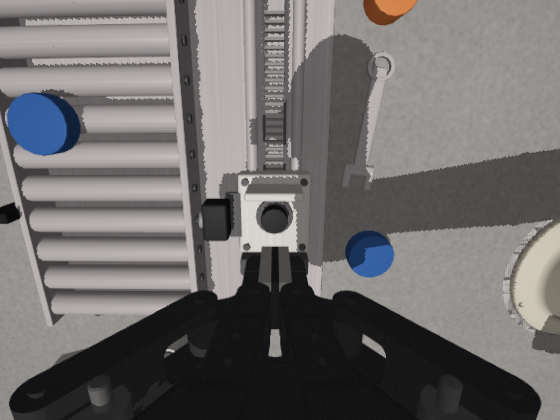

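The carriage has moved to the stop end and the button (273,217) looks up, but the fingers hide the contact line near (275,253). I'll look once more from farther along.

```bash
python3 - <<'E'
from h import *
from rig import robot,camera
u=np.array([np.cos(1.872),np.sin(1.872)])
p=np.array([.507,-.164])+.192*u
robot.move_linear([*(p+.06*u),.26],speed=.12); robot.wait(.5)
o=robot.observe();ee=(o["ee_pos"],o["eef_rot"]);print(o["time_s"])
c=camera("wrist");cv2.imwrite("pics/w4.png",cv2.resize(c["image"][60:240,170:380],None,fx=3.3,fy=3.3,interpolation=cv2.INTER_CUBIC))
import pickle;pickle.dump((c,ee),open("w4.pkl","wb"))
E
```

```text
20.4667
```

View pics/w4.png

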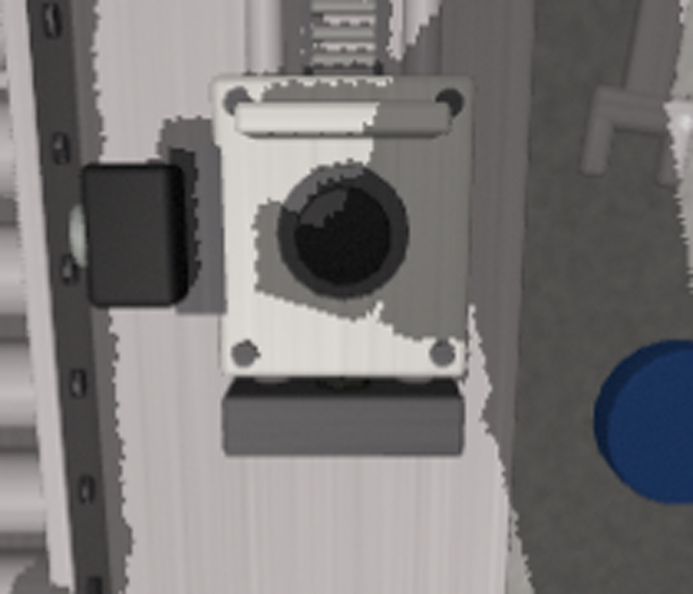

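There is a dark band between the carriage front (row 377) and the stop's top edge (row 394). I'll measure whether it is a gap or the stop's face seen obliquely.

```bash
python3 - <<'E'
from h import *
import pickle
c,ee=pickle.load(open("w4.pkl","rb"))
u=np.array([np.cos(1.872),np.sin(1.872)]);v=np.array([u[1],-u[0]])
o,_=ray(c,(280,210),ee)
b0=np.array([.507,-.164])
g=lambda X,Y,z:((atz(ray(c,full(X,Y,3.3,170,60),ee),z)[:2]-b0)@np.c_[u,v]).round(4)
print("cam",((o[:2]-b0)@u).round(4),o[2])
for n,X,Y,z in(("button up",343,233,.086),("button dn",343,233,.077),("collar",343,235,.071),("car rear",343,77,.066),("car front",343,377,.066),("stop top edge",343,394,.074),("stop 380@.066",343,380,.066),("stop far",343,455,.074),("lip front top",343,132,.106),("lip back top",343,100,.106)):print(n,g(X,Y,z))
for n,a,b in(("button w",295,392),):print(g(a,233,.086)-g(b,233,.086),g(a,233,.077)-g(b,233,.077))
E
```

```text
cam 0.1776 0.3806265489241498
button up [0.1938 0.0006]
button dn [0.1943 0.0007]
collar [0.1952 0.0007]
car rear [0.1505 0.0005]
car front [0.2393 0.0009]
stop top edge [0.243  0.0008]
stop 380@.066 [0.2402 0.0009]
stop far [0.2626 0.0009]
lip front top [0.1673 0.0005]
lip back top [0.1595 0.0004]
[-1.00e-04  2.76e-02] [0.     0.0284]
```

The measurement gives a 2–4 mm gap, which is too close to the 3 mm limit. I'll press again, harder, and push all the way until the force is clearly that of the stop.

```bash
python3 - <<'E'
from h import *
from rig import robot,camera
u=np.array([np.cos(1.872),np.sin(1.872)])
b=np.array([.507,-.164])+.194*u
p=b-.005*u
robot.move_linear([*p,.2],speed=.15);robot.move_linear([*p,.112],speed=.1); robot.wait(.1)
f0=robot.observe()["force"]
def rep(t):
    o=robot.observe();f=o["force"]-f0;a=f[:2]@u
    print(t,((o["ee_pos"][:2]-p)@u).round(4),o["ee_pos"][2].round(4),"along",a.round(1),f[2].round(1));return a
robot.move_linear([*p,.094],speed=.03);robot.wait(.1);rep("press")
for s in np.arange(.001,.0121,.001):
    robot.move_linear([*(p+s*u),.094],speed=.02);robot.wait(.05)
    if rep(round(s,3))<-22:break
robot.move_linear([*(p+s*u),.125],speed=.04)
robot.move_linear([*(p+.065*u),.26],speed=.12);robot.wait(.5)
o=robot.observe();ee=(o["ee_pos"],o["eef_rot"]);print(o["time_s"])
c=camera("wrist");cv2.imwrite("pics/w5.png",cv2.resize(c["image"][60:240,170:380],None,fx=3.3,fy=3.3,interpolation=cv2.INTER_CUBIC))
E
```

```text
press -0.001 0.0985 along 0.6 40.1
0.001 -0.0001 0.0985 along 0.7 40.7
0.002 0.0002 0.0985 along -4.2 39.4
0.003 0.0004 0.0986 along -8.7 37.7
0.004 0.0007 0.0986 along -16.2 38.1
0.005 0.0012 0.0986 along -18.3 36.2
0.006 0.002 0.0986 along -18.7 36.0
0.007 0.0029 0.0986 along -19.8 34.2
0.008 0.0041 0.0986 along -17.4 34.4
0.009 0.0053 0.0986 along -18.8 33.9
0.01 0.0064 0.0986 along -18.2 33.8
0.011 0.0075 0.0986 along -17.3 33.6
0.012 0.0086 0.0986 along -17.2 33.4
29.6167
```

View pics/w5.png

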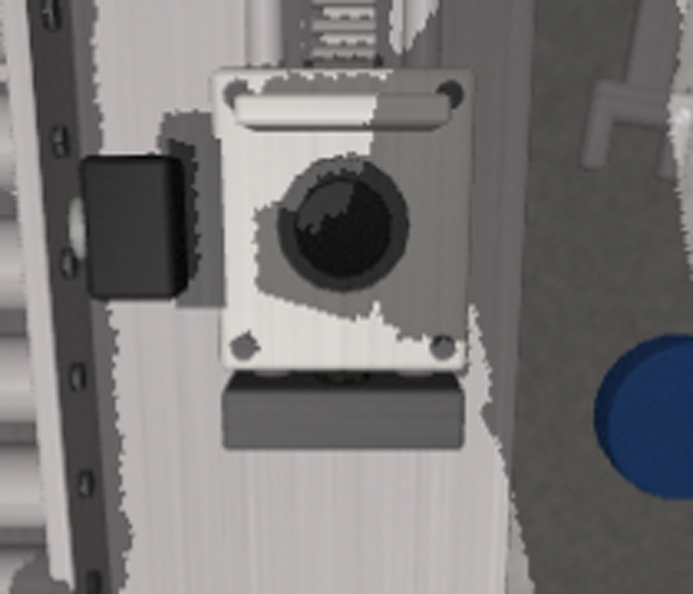

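The carriage sits in exactly the same place relative to the stop (rows 371/388) after a hard 18 N push with the button fully down. The fingertips slipped over the button and the carriage did not move, so it is at its hard end. The band in front of it is just the visible face and bumper. The button is up and nothing else has moved.

```bash
python3 - <<'E'
from rig import job
print(job.sign_off())
E
```

```text
the job is handed in; nothing more can be done
None
```

I pressed the lock button, pushed the carriage along the rods to its hard end at the stop and let go so the button sprang up; the job is handed in. The close-up still shows an apparent 2–4 mm gap at the stop, near the 3 mm limit, but an 18 N re-push with the button down did not move the carriage, so I judged it fully home.

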